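# Padlock the reference-cell case

### The arm

A 6-joint arm with a two-finger parallel gripper is mounted at the origin on a cart in front of the work surface, level with it; the furniture and walls round the work are solid. World frame = base frame: x ahead of the robot, y to its left, z up, the work surface at z = 0. Lengths are in m, angles in rad, forces in N, time in s.
With the tool pointing down it reaches from about 0.25 to 0.775 m from the base axis. Payload 4 kg.
Tool frame: the origin (TCP) lies on the centre line of the jaws, within the pads' length; the fingertips stand 8 mm ahead of it and the grasp point (between the pads) lies 11 mm behind it; z points along the fingers, y is the direction in which the jaws open and shut (so a half turn about z gives the same grasp; the last joint's range is limited). The gripper opens to 94 mm and grips with 3 to 60 N. Pads are 16 mm wide; open, the fingers measure 119 mm over their backs; the gripper's body (75 mm by 177 mm) begins 78 mm behind the grasp point.
Start: joints at [1.152, 0.087, 1.371, -0, 1.684, -0.103], TCP at [0.171, 0.523, 0.183] pointing down, gripper open.
Joint ranges: [-3.1, 3.1], [-0.76, 2.03], [0.27, 2.55], [-1.08, 4.22], [0.17, 2.65], [-2.57, 2.57]. Speed limits (rad/s): [2.79, 2.79, 3.14, 3.14, 3.14, 3.14].

### API

Orientations are given as [roll, pitch, yaw] about the fixed x, y, z axes, in that order (R = Rz(yaw) Ry(pitch) Rx(roll)).
In Python, from bench import robot, cams, close_job gives the robot as it stands.
- The arm moves only by the tool arm_command, never from a script. Its argument "plan" is one flat list of numbers, 7 for each row, row after row: the shift along the tool's x, y, z in cm, then the turn, a rotation vector about the tool's x, y, z in degrees, then the closure, from 0 (fully open) to 1 (shut). A call has 1 to 8 rows; each row shifts and turns the commanded pose from where the row before left it, along the tool's axes as they then stand; what a row does not reach is not made up. A row lasts 1/8 s, in which the tool goes at most 62.5 mm and 10.7 degrees, less where a joint would pass 70% of its speed; a pose out of reach is approached as far as the arm can. A call with a gripper value outside its range is refused whole. The fingers move at their own pace and stop on an object; the grip force is fixed at half the most. Time passes only in rows, so rows that do not move let the fingers close. It gives the time, the measured TCP pose, the force and the opening at its end, in the units of the state.
- robot.get_obs(): the state, without advancing time (a new reading comes with each control period).
- cams.snapshot(name): name is "scene" or "top"; returns a dict with "pixels" (420x560x3 uint8, red, green, blue), "fov_y" (degrees; the focal length in pixels is half the picture's height over the tangent of half this angle, whatever the lens; pixels are square), "cx", "cy" (the principal point, pixels), "camera_from_world" (4x4, takes a point from world to camera coordinates). Camera axes: x right, y up, looking along -z (the intrinsics and any distortion apply to the point x, -y, -z); pixel columns grow to the right and rows downward; lengths in m; the calibration is good to about 2 mm. A picture is of the moment at which its call begins. There is no depth.
- close_job(): hands the job in, once; it reports no verdict.
The state is a dict: "time": time; "joint_positions": joint angles; "qvel": joint speeds; "joint_torque": joint torques, N m; "tool_pos": TCP position; "ee_rot": TCP orientation; "wrist_force": force on the tool from outside, world axes, zero at the start; "wrist_torque": the same for the moment, N m; "width": finger opening in m.
Only numpy, scipy, OpenCV 4.12 (cv2) and the standard library are available. Lean on these libraries where they do the work, as an engineer would, in place of code of your own. Each camera call takes 0.05 s, during which the arm holds its last target.

### The job

The reference sensor cells are back in their steel case, so lock it up: close the lid fully, swing the open padlock shackle round over the eye of the hasp tab and press it down through the eye until the pawl clicks and the shackle stays down by itself when you let go. The padlock is worn and the bore inside rarely sits right under its slot, so press lightly and work the shackle to and fro until the toe drops in; never ram it, neither where it catches nor against the stop. Leave the swab jar, the torque driver and the ring gauge where they are.

Things in the scene. Friction and masses are not known exactly. Their poses are not given: they have to be found in the camera images.
- case: Grey painted steel case, 140 mm deep (x), 200 mm wide (y), fixed to the bench, holding eight grey sensor cells in black foam. Origin: centre of its underside on the bench; its x axis points from the front (lock side) to the hinged back, y to its left, z up. Rim of the base 49 mm high, top of the closed lid 60 mm.
- lid (a joint): Angle of the case's lid, rad: 0 fully closed, grows as it opens upward about the hinge along the back rim. It starts partly open and its stiff hinge keeps it where it is left; a few newtons on its front edge move it.
- lid_hinge (a point): Point on the lid's hinge axis, middle of the back rim, 49 mm above the bench, 70 mm behind the case's centre. The hinge axis is the case's y axis.
- lid_front (a point): Middle of the lid's upper front edge. The lid reaches 140 mm from the hinge and is 11 mm thick; moves with the lid.
- eye (a point): Centre, on the upper face, of the 18.5 mm round eye in the steel hasp tab, a 4 mm thick plate 29 mm wide that sticks out 30 mm from the lid's front edge. With the lid closed the eye lies right over the lock's toe hole, upper face 53 mm above the bench.
- lock: Laminated steel padlock body, 26 x 46 mm (case x, y), top 47 mm above the bench, riveted upright to the middle of the case's front. Origin: on the bench below its centre, 86 mm in front of the case's centre, axes as the case. Round heel hole 14 mm to its right (-y), slotted toe hole 14 mm to its left (+y).
- lock_hole (a point): Middle of the toe slot in the lock's top face, 18 mm front to back, 10 mm wide. The true bore for the toe, 9 mm wide, is in a worn core hidden 3 to 9 mm below the top face: it lies anywhere up to 4.5 mm in front of or behind the slot's middle, not to be seen, and does not give way. A toe more than 1 to 2 mm off the bore lands on the core and stops there.
- shackle: Steel U-shaped shackle of 8 mm round bar, legs 28 mm apart between centres; its heel leg (at the lock's -y hole) never leaves the lock and is the axis it turns and slides on. Origin: on the heel axis, level with the lower end of the toe; y points from heel to toe, z up. The top of the bow is 59 mm above the origin.
- crown (a point): Middle of the bow's bar at its highest point: halfway between the legs (14 mm from the heel axis), 55 mm above the toe's lower end, bar 8 mm thick. 112 mm above the bench with the shackle up, about 82 mm when locked.
- toe (a point): Lower end of the free leg (toe): 8 mm thick, flat, with a 0.6 mm chamfer, 28 mm from the heel axis; 57 mm above the bench with the shackle up, so it clears the closed lid's tab by 4 mm.
- shackle_turn (a joint): Turn of the shackle about its vertical heel axis, rad: 0 when the toe is over the middle of the slot, positive when swung out away from the case towards the robot (anticlockwise from above). 0.01 rad moves the toe 0.28 mm; the bore is somewhere within 0.161 rad either side. Light friction; stays where it is left.
- shackle_slide (a joint): Depth pushed down, m: 0 raised, 0.004 tab, 0.010 lock top, 0.013-0.019 where a toe off the bore lands. In the bore, total push peaks near 10 N some 7-10 mm deeper (pawl pushed aside), drops; the pawl clicks in 3-4 mm on, at 0.026-0.0325 (differs from lock to lock), rigid stop 1-2 mm later. A 2.5 N spring, plus 0.1 N a mm, lifts it to 0 unless caught. Over 40 N on lock or tab is ramming.
- swab_jar: White jar with swabs, 45 mm wide, 78 mm high, standing to the left of the case; origin under its centre. Bystander.
- driver: Torque screwdriver with a black handle, 206 mm long, lying to the right of the case; origin under its middle, y along it. Bystander.
- ring_gauge: Steel ring gauge, 40 mm wide, 14 mm high, lying flat in front of the case's left end; origin under its centre. Bystander.

How it is judged:
By the outcome, as a careful person would: the job done as asked, in the order asked, and still so for the second after the job is handed in, with the robot touching nothing.
It also fails if it takes over 64 s, if anything falls off the work surface, if the arm or the gripper's body presses on something with over 40 N, if the wrist force passes 120 N, or if a joint passes its speed limit or range.

## Working session

There is one attempt and no reset: what is moved stays moved. The work goes in short steps, Python scripts to look and compute and a tool call to move; the robot and the scene stay as the last step left them, time stands still between calls to the robot, and variables do not carry over. Pictures are saved under pics/ and viewed, and the job is handed in when it is done.

Besides the shell and the picture viewer there is one more tool, called after "Call:" as name(argument=value, ...) on one line, values as JSON. arm_command: Moves the arm, as the interface text tells. Its arguments: {"type":"object","properties":{"plan":{"type":"array","items":{"type":"number"}}},"required":["plan"]}

```bash
ls; mkdir -p pics; cat > h.py <<'E'
import numpy as np, cv2
from bench import robot, cams, close_job
def snap(name,fn=None):
    s=cams.snapshot(name)
    if fn: cv2.imwrite('pics/'+fn,cv2.cvtColor(s['pixels'],cv2.COLOR_RGB2BGR))
    return s
def K(s):
    h=s['pixels'].shape[0]; f=h/2/np.tan(np.radians(s['fov_y'])/2); return f,s['cx'],s['cy']
def ray(s,u,v):
    f,cx,cy=K(s); T=np.array(s['camera_from_world']); R=T[:3,:3]; t=T[:3,3]
    d=np.array([(u-cx)/f,-(v-cy)/f,-1.]); return -R.T@t, R.T@d
def onz(s,u,v,z):
    o,d=ray(s,u,v); return o+d*(z-o[2])/d[2]
def proj(s,p):
    f,cx,cy=K(s); T=np.array(s['camera_from_world']); c=T[:3,:3]@np.array(p)+T[:3,3]
    return np.array([cx+f*c[0]/-c[2], cy-f*c[1]/-c[2]])
def tri(s1,p1,s2,p2):
    o1,d1=ray(s1,*p1);o2,d2=ray(s2,*p2)
    A=np.stack([d1,-d2],1); x=np.linalg.lstsq(A,o2-o1,rcond=None)[0]
    a=o1+d1*x[0]; b=o2+d2*x[1]; return (a+b)/2, np.linalg.norm(a-b)
E
python3 - <<'E'
from h import *
for n in ('scene','top'):
    s=snap(n,n+'0.png'); print({k:v for k,v in s.items() if k!='pixels'})
print(robot.get_obs())
E
```

```text
pics
{'fov_y': 49.02813961346256, 'cx': 281.5591820027492, 'cy': 202.65019506734072, 'camera_from_world': array([[ 0.87508697, -0.48344148,  0.0225195 , -0.5302604 ],
       [ 0.24279741,  0.47879269,  0.84368654, -0.25490515],
       [-0.41865524, -0.73283143,  0.53636358, -0.66919397],
       [ 0.        ,  0.        ,  0.        ,  1.        ]])}
{'fov_y': 57.08457704163084, 'cx': 282.4223551319577, 'cy': 211.0048292722328, 'camera_from_world': array([[-0.01421763, -0.99987795,  0.00647698,  0.05693754],
       [ 0.99913795, -0.01395384,  0.03909803, -0.6207312 ],
       [-0.03900288,  0.00702728,  0.99921439, -0.92334601],
       [ 0.        ,  0.        ,  0.        ,  1.        ]])}
{'time': 0.1, 'joint_positions': array([ 1.15189878e+00,  8.78975259e-02,  1.37203599e+00,  5.32682976e-06,
        1.68356636e+00, -1.03094381e-01]), 'qvel': array([-0.00075392, -0.00088936, -0.00284465, -0.00138296,  0.00182318,
       -0.00079188]), 'joint_torque': array([ 1.90256127e-03, -3.41252375e+01, -3.03301585e+01,  7.19815842e-02,
        3.04627733e-02, -1.01890757e-04]), 'tool_pos': array([0.17061357, 0.52234071, 0.18164631]), 'ee_rot': array([-3.13969610e+00, -2.01541457e-04,  2.82578990e+00]), 'wrist_force': array([-0.14234767,  0.77312376, -0.31151177]), 'wrist_torque': array([-0.0388049 , -0.00257322,  0.00562009]), 'width': 0.09384111287670185}
```

View pics/scene0.png

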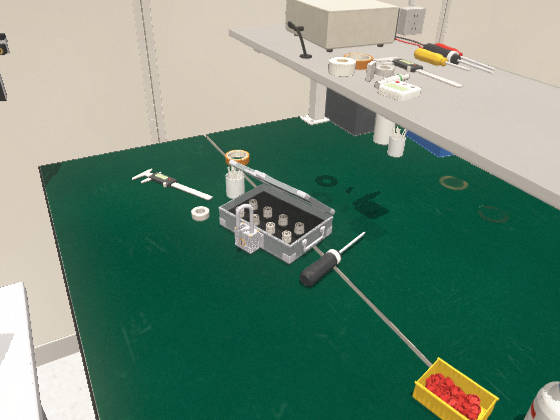

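View pics/top0.png

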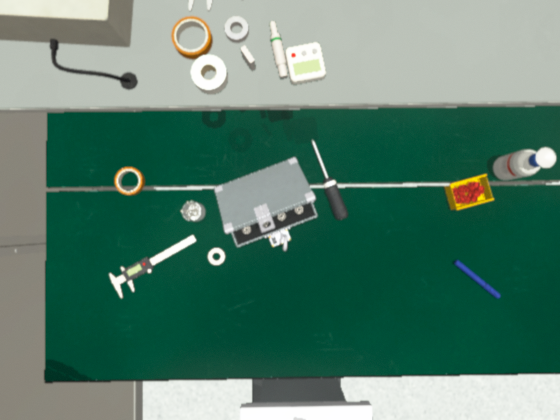

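```bash
python3 - <<'E'
import cv2
a=cv2.imread('pics/top0.png')[140:270,170:360]; cv2.imwrite('pics/t0z.png',cv2.resize(a,None,fx=4,fy=4,interpolation=cv2.INTER_CUBIC))
a=cv2.imread('pics/scene0.png')[150:290,185:375]; cv2.imwrite('pics/s0z.png',cv2.resize(a,None,fx=4,fy=4,interpolation=cv2.INTER_CUBIC))
E
```

```text
(no output)
```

View pics/t0z.png

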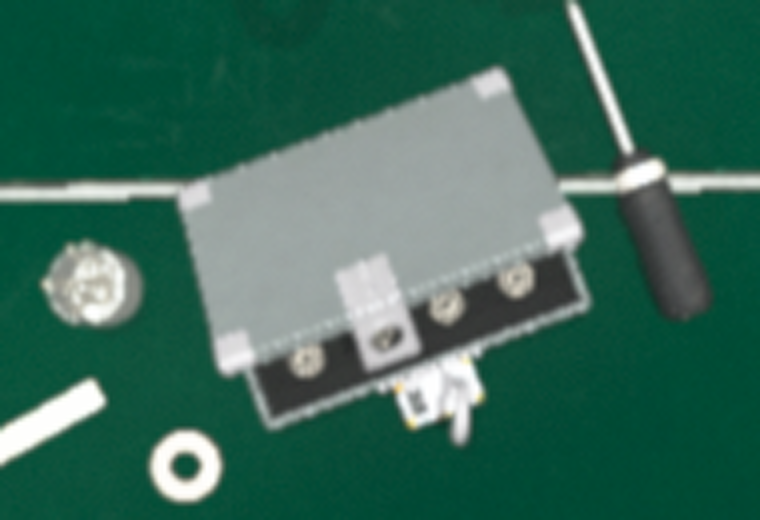

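View pics/s0z.png

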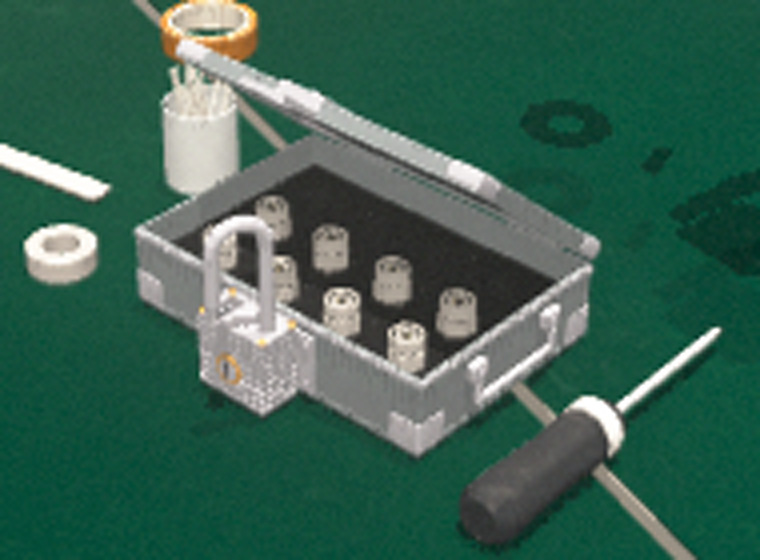

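```bash
python3 - <<'E'
from h import *
t=snap('top');s=snap('scene')
T=lambda x,y:(170+x/4,140+y/4); S=lambda x,y:(185+x/4,150+y/4)
print('base FL top',onz(t,*T(268,425),.049),'scene',onz(s,*S(138,232),.049))
print('base FR top',onz(t,*T(588,302),.049),'scene',onz(s,*S(425,378),.049))
print('base BR scene',onz(s,*S(590,268),.049))
print('lid FL',tri(t,T(222,375),s,S(178,45)))
print('lid FR',tri(t,T(580,240),s,S(598,240)))
FL=onz(t,*T(268,425),.049);FR=onz(t,*T(588,302),.049)
yv=(FL-FR);print(np.linalg.norm(yv)); yv/=np.linalg.norm(yv); xv=np.array([yv[1],-yv[0],0]); print('yaw',np.arctan2(xv[1],xv[0]))
E=None
print('lid back L,R',onz(t,*T(180,190),.06),onz(t,*T(503,68),.06))
print('toe',onz(t,*T(460,442),.057),'shackle top center',tri(t,T(457,395),s,S(238,222)))
print('jar',onz(t,*T(95,290),.07),'ring',onz(t,*T(186,467),.014))
print('driver',onz(t,*T(683,310),.02))
E
```

```text
base FL top [0.5397985  0.15481627 0.049     ] scene [0.53700306 0.15001011 0.049     ]
base FR top [ 0.6084363  -0.03185299  0.049     ] scene [ 0.60951954 -0.02941434  0.049     ]
base BR scene [0.73258165 0.01216958 0.049     ]
lid FL (array([0.57114774, 0.16758458, 0.14431366]), np.float64(0.0008114267627136417))
lid FR (array([ 0.66330695, -0.03722647,  0.11533728]), np.float64(0.055303559914761685))
0.19888831053153355
yaw 0.35235308292118755
lid back L,R [0.67587916 0.2028683  0.06      ] [0.74406042 0.01594766 0.06      ]
toe [0.52886501 0.04387298 0.057     ] shackle top center (array([0.55366111, 0.04758914, 0.10933304]), np.float64(0.008555247058628557))
jar [0.61862126 0.24976187 0.07      ] ring [0.51358862 0.208188   0.014     ]
driver [ 0.60358667 -0.091652    0.02      ]
```

Call:
arm_command(plan=[-3.8, -1.84, 0, 0, 0, 0, 1, -3.8, -1.84, 0, 0, 0, 0, 1, -3.8, -1.84, 0, 0, 0, 0, 1, -3.8, -1.84, 0, 0, 0, 0, 1, -3.8, -1.84, 0, 0, 0, 0, 1, -3.8, -1.84, 0, 0, 0, 0, 1, -3.8, -1.84, 0, 0, 0, 0, 1, -3.8, -1.84, 0, 0, 0, 0, 1])

```text
time: 1.2
tool_pos: [0.4148, 0.2874, 0.1825]
ee_rot: [3.142, -0.0, 2.826]
wrist_force: [-0.2, 0.4, -0.4]
width: 0.0174
```

Call:
arm_command(plan=[-3.8, -1.84, 0, 0, 0, 0, 1, -3.8, -1.84, 0, 0, 0, 0, 1, -3.8, -1.84, 0, 0, 0, 0, 1, -3.8, -1.84, 0, 0, 0, 0, 1, -3.8, -1.84, 0, 0, 0, 0, 1, -3.8, -1.84, 0, 0, 0, 0, 1, 0, 0, 0, 0, 0, 0, 1, 0, 0, 0, 0, 0, 0, 1])

```text
time: 2.2
tool_pos: [0.596, 0.1131, 0.1823]
ee_rot: [3.141, -0.001, 2.826]
wrist_force: [0.2, 0.4, -0.6]
width: 0.0009
```

Call:
arm_command(plan=[0, 0, 1.5, 0, 0, 0, 1, 0, 0, 1.2, 0, 0, 0, 1, 0, 0, 0.6, 0, 0, 0, 1, 0, 0, 0.6, 0, 0, 0, 1, 0, 0, 0.6, 0, 0, 0, 1, 0, 0, 0.6, 0, 0, 0, 1])

```text
time: 2.95
tool_pos: [0.5967, 0.1127, 0.1315]
ee_rot: [3.141, 0.0, 2.826]
wrist_force: [0.3, -0.2, -0.7]
width: 0.0003
```

Call:
arm_command(plan=[0, 0, 0.6, 0, 0, 0, 1, 0, 0, 0.6, 0, 0, 0, 1, 0, 0, 0.6, 0, 0, 0, 1])

```text
time: 3.32
tool_pos: [0.596, 0.1123, 0.1146]
ee_rot: [-3.141, -0.0, 2.826]
wrist_force: [-3.4, -0.6, 4.4]
width: 0.0004
```

Call:
arm_command(plan=[0, 0, 0.6, 0, 0, 0, 1, 0, 0, 0.6, 0, 0, 0, 1, 0, 0, 0.6, 0, 0, 0, 1, 0, 0, 0.6, 0, 0, 0, 1, 0, 0, 0.6, 0, 0, 0, 1])

```text
time: 3.95
tool_pos: [0.5965, 0.1128, 0.0831]
ee_rot: [3.142, -0.0, 2.826]
wrist_force: [-1.3, 0.5, 3.0]
width: 0.0006
```

Call:
arm_command(plan=[0, 0, 0.5, 0, 0, 0, 1, 0, 0, 0.3, 0, 0, 0, 1])

```text
time: 4.2
tool_pos: [0.5963, 0.1127, 0.0752]
ee_rot: [-3.141, -0.001, 2.826]
wrist_force: [-0.2, -0.6, 1.8]
width: 0.0003
```

Call:
arm_command(plan=[0, 0, 0.3, 0, 0, 0, 1, 0, 0, 0.2, 0, 0, 0, 1])

```text
time: 4.45
tool_pos: [0.5965, 0.1127, 0.0706]
ee_rot: [3.142, 0.0, 2.826]
wrist_force: [-0.4, -1.0, 2.4]
width: 0.0003
```

Call:
arm_command(plan=[0, 0, 0.15, 0, 0, 0, 1])

```text
time: 4.58
tool_pos: [0.5965, 0.1128, 0.0691]
ee_rot: [3.141, 0.0, 2.826]
wrist_force: [-0.7, 0.3, 1.5]
width: 0.0006
```

Call:
arm_command(plan=[0, 0, 0.1, 0, 0, 0, 1])

```text
time: 4.7
tool_pos: [0.5965, 0.1128, 0.0682]
ee_rot: [3.141, 0.0, 2.826]
wrist_force: [-1.0, -0.6, 2.1]
width: 0.0003
```

Call:
arm_command(plan=[0, 0, 0.06, 0, 0, 0, 1])

```text
time: 4.82
tool_pos: [0.5966, 0.1127, 0.0676]
ee_rot: [3.141, 0.0, 2.826]
wrist_force: [-1.7, -0.8, 2.4]
width: 0.0006
```

Call:
arm_command(plan=[0, 0, 0.06, 0, 0, 0, 1])

```text
time: 4.95
tool_pos: [0.5966, 0.1127, 0.067]
ee_rot: [3.141, 0.0, 2.826]
wrist_force: [-0.6, 1.1, 1.0]
width: 0.0006
```

Call:
arm_command(plan=[0, 0, 0.06, 0, 0, 0, 1])

```text
time: 5.08
tool_pos: [0.5965, 0.1127, 0.0664]
ee_rot: [3.141, 0.0, 2.826]
wrist_force: [-1.2, -0.3, 2.3]
width: 0.0001
```

Call:
arm_command(plan=[0, 0, 0.08, 0, 0, 0, 1])

```text
time: 5.2
tool_pos: [0.5965, 0.1128, 0.0656]
ee_rot: [3.141, -0.0, 2.826]
wrist_force: [-0.9, -0.7, 1.6]
width: 0.0003
```

Call:
arm_command(plan=[0, 0, 0.08, 0, 0, 0, 1])

```text
time: 5.32
tool_pos: [0.5965, 0.1127, 0.0647]
ee_rot: [3.142, 0.0, 2.826]
wrist_force: [-1.2, -0.6, 1.3]
width: 0.0007
```

```bash
python3 - <<'E'
from h import *
t=snap('top','top1.png');s=snap('scene','scene1.png')
a=t['pixels'][130:270,190:350,::-1]; b=s['pixels'][150:290,185:345,::-1]
cv2.imwrite('pics/z1.png',cv2.resize(np.hstack([a,b]),(800,350),interpolation=cv2.INTER_CUBIC))
print(robot.get_obs()['wrist_force'],robot.get_obs()['tool_pos'])
E
```

```text
[ 0.12360036 -0.70320387  1.81566163] [0.59645018 0.11274208 0.06459884]
```

View pics/z1.png

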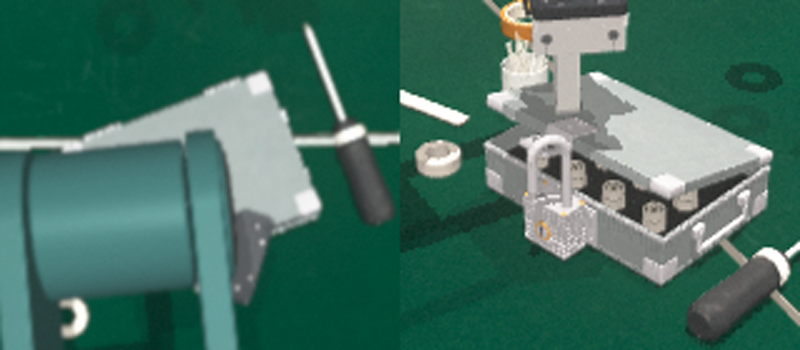

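```bash
python3 - <<'E'
from h import *
s=snap('scene')
for z in (.0566,.0646,.075,.085,.1): print(z,proj(s,(0.5965,.1127,z)))
b=s['pixels'][150:250,210:310,::-1]
cv2.imwrite('pics/z2.png',cv2.resize(b,(800,600),interpolation=cv2.INTER_CUBIC))
E
```

```text
0.0566 [252.40636922 206.61620168]
0.0646 [252.36279567 203.41911397]
0.075 [252.30556849 199.22022991]
0.085 [252.24991251 195.13662799]
0.1 [252.16524753 188.9245723 ]
```

View pics/z2.png

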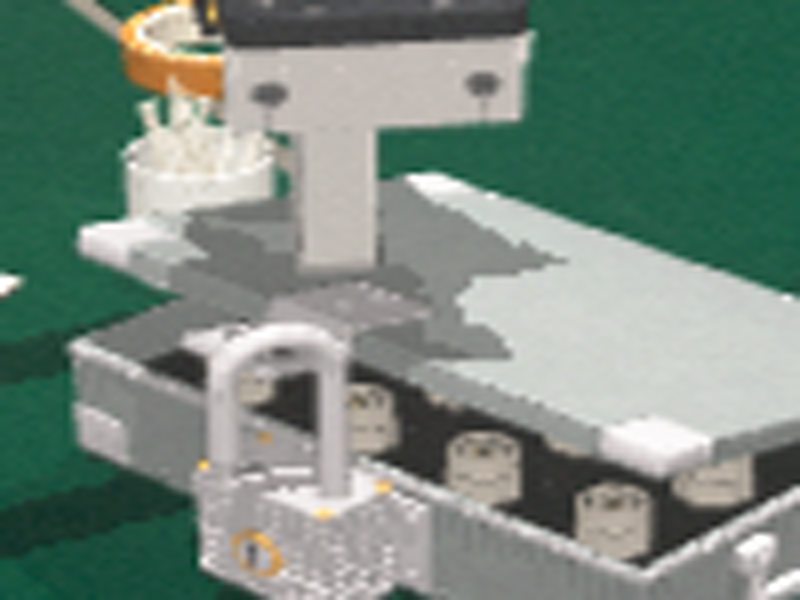

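```bash
python3 - <<'E'
from h import *
s=snap('scene');t=snap('top')
print(onz(s,252.5,195,.0566),onz(s,252.5,195,.06),onz(s,252.5,195,.085))
b=t['pixels'][100:280,120:360,::-1].copy()
b=cv2.resize(b,(800,600),interpolation=cv2.INTER_CUBIC)
k=800/240
for z in (.0566,.157,.25):
  p=(proj(t,(.5965,.1127,z))-[120,100])*[k,600/180]; cv2.circle(b,tuple(int(v) for v in p),4,(0,0,255),-1); print(p)
cv2.imwrite('pics/z3.png',b)
o=robot.get_obs(); print(o['joint_positions'],o['joint_torque'],o['tool_pos'])
# lid corners by pixels now
S=lambda x,y:(210+x/8,150+y/6)
for n,p in dict(lidFLtop=(80,235),lidFRtop=(712,440)).items(): print(n,S(*p),[onz(s,*S(*p),z) for z in(.06,.075,.09,.105)])
# predicted lid front corners vs angle
c=np.array([.6395,.0855]);x=np.array([.939,.345]);y=np.array([-.345,.939])
for th in (0,.1,.2,.3,.4):
  for sy in(.1,-.1):
    r=.14*np.cos(th)-.011*np.sin(th); z=.049+.14*np.sin(th)+.011*np.cos(th)
    q=c+x*(.07-r)+y*sy; p=proj(s,(*q,z)); print(th,sy,z,(p-[210,150])*[8,6])
E
```

```text
[0.61712423 0.15477571 0.0566    ] [0.61473884 0.14976893 0.06      ] [0.59719923 0.1129544  0.085     ]
[448.9831894  404.90178968]
[438.29135788 402.93438635]
[425.63779266 400.6060045 ]
[ 9.33765900e-02  2.62616290e-01  1.40404956e+00  1.06210021e-04
  1.47492334e+00 -1.16161767e+00] [ 7.09076738e-02 -3.96471906e+01 -2.87564743e+01  6.85919845e-02
 -6.19377941e-02  1.80735977e-03] [0.59651667 0.11275045 0.06469081]
lidFLtop (220.0, 189.16666666666666) [array([0.56129375, 0.20452267, 0.06      ]), array([0.55229427, 0.18087233, 0.075     ]), array([0.5432948 , 0.15722199, 0.09      ]), array([0.53429533, 0.13357165, 0.105     ])]
lidFRtop (299.0, 223.33333333333331) [array([0.65014424, 0.01093338, 0.06      ]), array([ 0.63861068, -0.00719565,  0.075     ]), array([ 0.62707713, -0.02532467,  0.09      ]), array([ 0.61554357, -0.0434537 ,  0.105     ])]
0 0.1 0.06 [ 74.29705083 313.12282502]
0 -0.1 0.06 [653.62407329 545.72121235]
0.1 0.1 0.07392172414861424 [ 76.71973369 277.64365044]
0.1 -0.1 0.07392172414861424 [660.59303562 507.46644457]
0.2 0.1 0.08759443866756222 [ 83.12961102 240.82612466]
0.2 -0.1 0.08759443866756222 [671.41775449 467.39053471]
0.3 0.1 0.10088153031296922 [ 93.50665041 203.13967318]
0.3 -0.1 0.10088153031296922 [686.02056145 426.01180941]
0.4 0.1 0.11365023885724282 [107.76292061 165.08126016]
0.4 -0.1 0.11365023885724282 [704.25384882 383.887695  ]
```

View pics/z3.png

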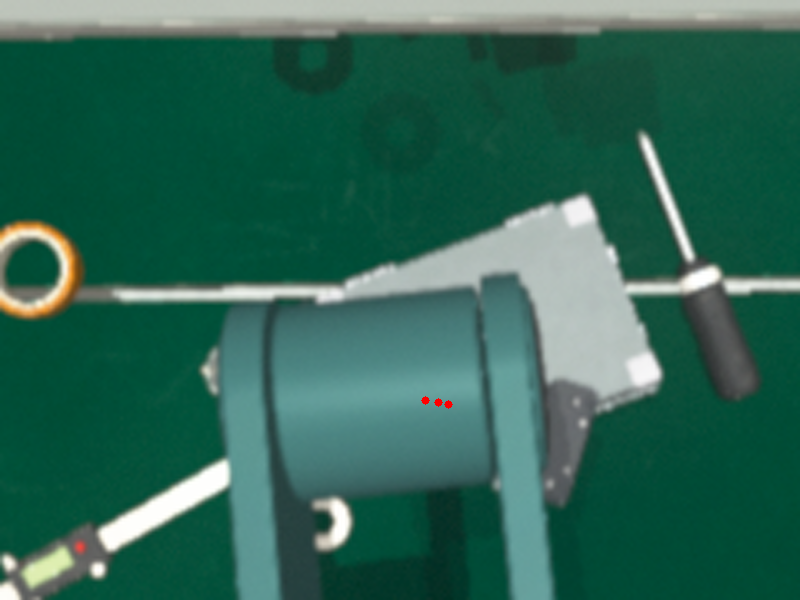

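Call:
arm_command(plan=[0, 0, 0.3, 0, 0, 0, 1, 0, 0, 0.3, 0, 0, 0, 1, 0, 0, 0.3, 0, 0, 0, 1])

```text
time: 5.95
tool_pos: [0.5964, 0.1127, 0.0554]
ee_rot: [-3.141, -0.0, 2.826]
wrist_force: [-1.6, 0.2, 1.8]
width: 0.0008
```

Call:
arm_command(plan=[0, 0, 0.2, 0, 0, 0, 1, 0, 0, 0.2, 0, 0, 0, 1])

```text
time: 6.2
tool_pos: [0.5964, 0.1128, 0.0516]
ee_rot: [3.142, -0.0, 2.826]
wrist_force: [-1.3, 0.1, 1.8]
width: 0.0005
```

```bash
python3 - <<'E'
from h import *
s=snap('scene')
b=s['pixels'][150:250,210:310,::-1]
cv2.imwrite('pics/z4.png',cv2.resize(b,(800,600),interpolation=cv2.INTER_CUBIC))
E
```

```text
(no output)
```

View pics/z4.png

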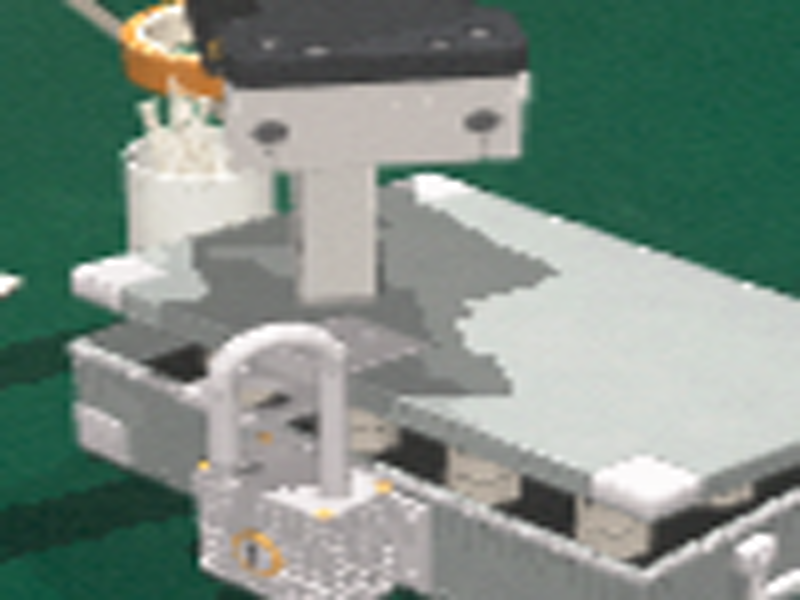

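Call:
arm_command(plan=[0, 0, 0.2, 0, 0, 0, 1, 0, 0, 0.2, 0, 0, 0, 1, 0, 0, 0.1, 0, 0, 0, 1])

```text
time: 6.62
tool_pos: [0.5964, 0.1127, 0.0466]
ee_rot: [-3.142, -0.0, 2.826]
wrist_force: [-0.6, -0.8, 1.4]
width: 0.0005
```

Call:
arm_command(plan=[0, 0, 0.1, 0, 0, 0, 1, 0, 0, 0.1, 0, 0, 0, 1])

```text
time: 6.88
tool_pos: [0.5965, 0.1128, 0.0447]
ee_rot: [3.142, -0.0, 2.826]
wrist_force: [-1.5, -0.1, 1.3]
width: 0.0007
```

Call:
arm_command(plan=[0, 0, 0.1, 0, 0, 0, 1])

```text
time: 7.0
tool_pos: [0.5965, 0.1127, 0.0437]
ee_rot: [3.142, 0.0, 2.826]
wrist_force: [-1.4, -0.5, 1.5]
width: 0.0005
```

Call:
arm_command(plan=[0, 0, 0.1, 0, 0, 0, 1])

```text
time: 7.12
tool_pos: [0.5965, 0.1127, 0.0427]
ee_rot: [3.141, -0.0, 2.826]
wrist_force: [-0.6, 0.9, 0.4]
width: 0.0006
```

Call:
arm_command(plan=[0, 0, 0.07, 0, 0, 0, 1])

```text
time: 7.25
tool_pos: [0.5965, 0.1127, 0.042]
ee_rot: [3.142, -0.0, 2.826]
wrist_force: [-0.9, -1.4, 2.0]
width: 0.0005
```

Call:
arm_command(plan=[0, 0, 0.07, 0, 0, 0, 1])

```text
time: 7.38
tool_pos: [0.5965, 0.1128, 0.0413]
ee_rot: [3.141, -0.0, 2.826]
wrist_force: [-0.3, -0.5, 1.4]
width: 0.0005
```

Call:
arm_command(plan=[0, 0, 0.07, 0, 0, 0, 1])

```text
time: 7.5
tool_pos: [0.5965, 0.1127, 0.0406]
ee_rot: [3.142, -0.0, 2.826]
wrist_force: [-0.4, 0.3, 2.3]
width: 0.0002
```

```bash
python3 - <<'E'
from h import *
s=snap('scene')
b=s['pixels'][150:250,210:310,::-1]
cv2.imwrite('pics/z5.png',cv2.resize(b,(800,600),interpolation=cv2.INTER_CUBIC))
E
```

```text
(no output)
```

View pics/z5.png

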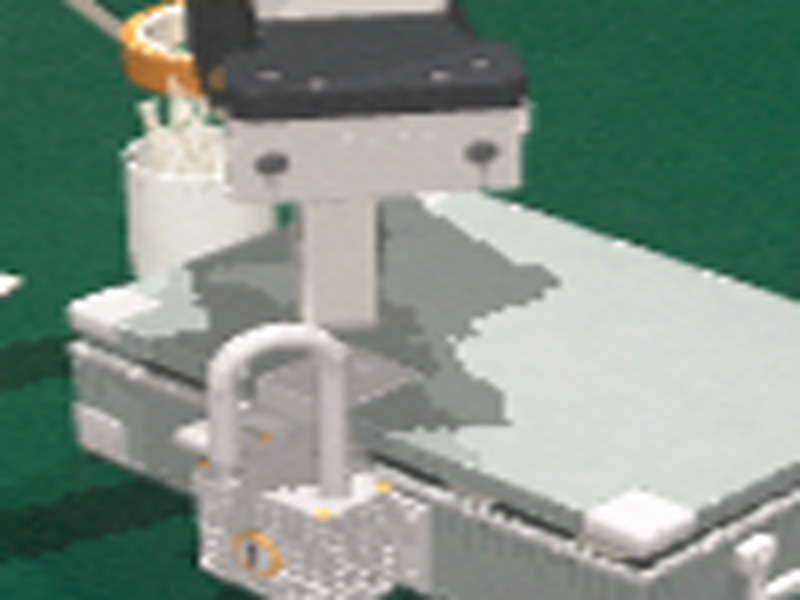

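Call:
arm_command(plan=[0, 0, 0.07, 0, 0, 0, 1])

```text
time: 7.68
tool_pos: [0.5966, 0.1128, 0.04]
ee_rot: [3.141, 0.0, 2.826]
wrist_force: [-1.0, -0.0, 1.1]
width: 0.0004
```

Call:
arm_command(plan=[0, 0, 0.07, 0, 0, 0, 1])

```text
time: 7.8
tool_pos: [0.5965, 0.1127, 0.0392]
ee_rot: [3.142, -0.0, 2.826]
wrist_force: [-0.3, -0.2, 1.8]
width: 0.0001
```

Call:
arm_command(plan=[0, 0, 0.07, 0, 0, 0, 1])

```text
time: 7.92
tool_pos: [0.5965, 0.1127, 0.0385]
ee_rot: [3.142, -0.0, 2.826]
wrist_force: [-1.3, -1.4, 1.2]
width: 0.0009
```

Call:
arm_command(plan=[0, 0, 0.07, 0, 0, 0, 1])

```text
time: 8.05
tool_pos: [0.5965, 0.1127, 0.0378]
ee_rot: [3.141, 0.0, 2.826]
wrist_force: [-0.5, -0.1, 1.9]
width: 0.0002
```

Call:
arm_command(plan=[0, 0, 0.05, 0, 0, 0, 1])

```text
time: 8.18
tool_pos: [0.5965, 0.1127, 0.0375]
ee_rot: [3.141, 0.0, 2.826]
wrist_force: [-2.4, -0.3, 3.7]
width: 0.0003
```

Call:
arm_command(plan=[0, 0, 0.05, 0, 0, 0, 1])

```text
time: 8.3
tool_pos: [0.5966, 0.1127, 0.0374]
ee_rot: [3.141, 0.0, 2.826]
wrist_force: [-2.5, -0.3, 4.6]
width: 0.0005
```

Call:
arm_command(plan=[0, 0, 0.1, 0, 0, 0, 1])

```text
time: 8.43
tool_pos: [0.5966, 0.1127, 0.0373]
ee_rot: [3.141, 0.0, 2.826]
wrist_force: [-4.1, -0.9, 10.1]
width: 0.0001
```

Call:
arm_command(plan=[0, 0, 0.1, 0, 0, 0, 1])

```text
time: 8.55
tool_pos: [0.5966, 0.1127, 0.0373]
ee_rot: [3.141, 0.001, 2.826]
wrist_force: [-5.3, -0.3, 12.6]
width: 0.0004
```

```bash
python3 - <<'E'
from h import *
s=snap('scene')
b=s['pixels'][150:250,210:310,::-1]
cv2.imwrite('pics/z6.png',cv2.resize(b,(800,600),interpolation=cv2.INTER_CUBIC))
E
```

```text
(no output)
```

View pics/z6.png

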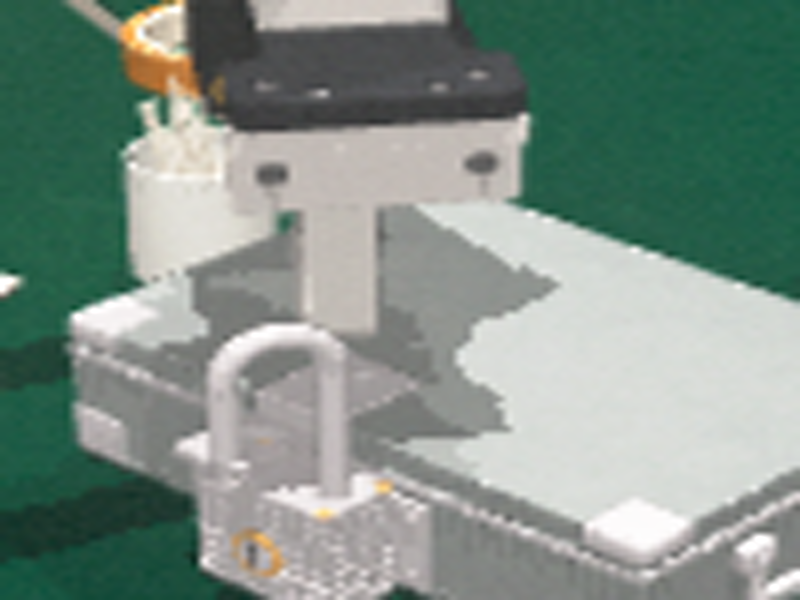

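Call:
arm_command(plan=[0, 0, -2, 0, 0, 0, 1, 0, 0, -4, 0, 0, 0, 1, 0, 0, -4, 0, 0, 0, 0.6, 0, 0, -1, 0, 0, 0, 0.6])

```text
time: 9.1
tool_pos: [0.5985, 0.113, 0.1481]
ee_rot: [3.139, 0.006, 2.826]
wrist_force: [0.1, -0.1, 0.1]
width: 0.0172
```

```bash
python3 - <<'E'
from h import *
s=snap('scene','scene7.png')
b=s['pixels'][190:260,215:285,::-1]
cv2.imwrite('pics/z7.png',cv2.resize(b,(700,600)[:1]*2 if 0 else (600,600),interpolation=cv2.INTER_CUBIC))
for p in [(.5636,.0427,.047),(.5636,.0427,.06),(.5636,.0427,.1),(.554,.069,.047),(.554,.069,.053)]: print(p,(proj(s,p)-[215,190])*600/70)
x=np.array([.939,.345]);y=np.array([-.345,.939]);h=np.array([.5636,.0427])
for a in np.radians([40,50,60,70,80]):
  d=y*np.cos(a)-x*np.sin(a)
  print(np.degrees(a),[(proj(s,(*(h+r*d),z))-[215,190])*600/70 for r,z in((.028,.057),(.014,.112))])
E
```

```text
(0.5636, 0.0427, 0.047) [325.13467369 359.52456046]
(0.5636, 0.0427, 0.06) [324.52050364 313.58473771]
(0.5636, 0.0427, 0.1) [322.56989743 167.67970156]
(0.554, 0.069, 0.047) [239.21547987 311.67301196]
(0.554, 0.069, 0.053) [238.63836909 290.73976664]
40.0 [array([202.67298827, 320.88413488]), array([258.91669577, 120.78018382])]
50.0 [array([202.52307325, 333.31661456]), array([258.97143739, 126.72187184])]
59.99999999999999 [array([206.11625161, 345.58310263]), array([260.94932676, 132.56269382])]
70.0 [array([213.38993276, 357.2987253 ]), array([264.80250394, 138.12205685])]
80.0 [array([224.16028378, 368.0866538 ]), array([270.42351145, 143.2258413 ])]
```

View pics/z7.png

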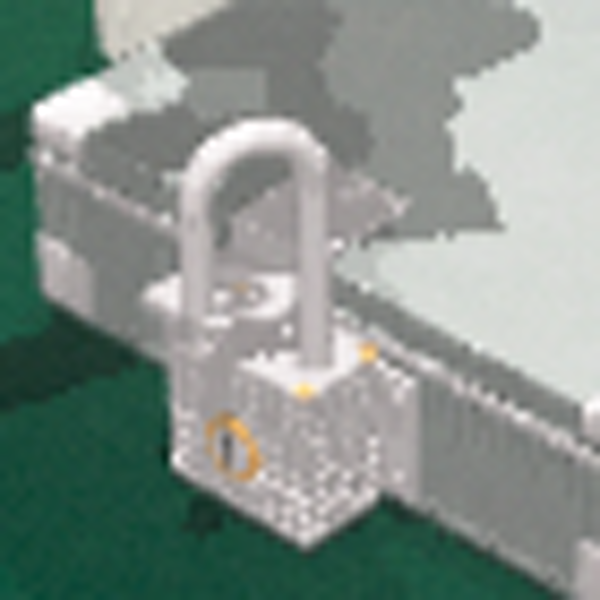

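```bash
python3 - <<'E'
from h import *
t=snap('top')
b=cv2.imread('pics/top0.png')[220:255,260:300]; cv2.imwrite('pics/z8.png',cv2.resize(b,(800,700)[:1]+(700,) if 0 else (640,560),interpolation=cv2.INTER_CUBIC))
k=16
x=np.array([.939,.345]);y=np.array([-.345,.939]);h=np.array([.5636,.0427])
print((proj(t,(*h,.1))-[260,220])*k)
for a in np.radians([40,50,60,70,80]):
  d=y*np.cos(a)-x*np.sin(a)
  print(np.degrees(a),[(proj(t,(*(h+r*d),z))-[260,220])*k for r,z in((.028,.057),(.028,.09),(.032,.09),(.014,.112))])
E
```

```text
[409.02930893 253.01634272]
40.0 [array([310.10935425, 416.40575223]), array([309.77710543, 428.70700497]), array([295.72935193, 454.10027818]), array([359.96671125, 346.29272256])]
50.0 [array([341.16846175, 430.27117037]), array([342.03542148, 443.10848588]), array([332.60183197, 470.56378661]), array([376.51260498, 353.67643852])]
59.99999999999999 [array([374.16138909, 438.51658707]), array([376.30228237, 451.67250722]), array([371.77103567, 480.3536292 ]), array([394.08732214, 358.06781993])]
70.0 [array([408.08203798, 440.89024563]), array([411.53259663, 454.13753529]), array([412.04171755, 483.17062133]), array([412.15583524, 359.33308968])]
80.0 [array([441.89592272, 437.32011714]), array([446.6517841 , 450.42877237]), array([452.18488372, 478.92930218]), array([430.16805663, 357.43382963])]
```

View pics/z8.png

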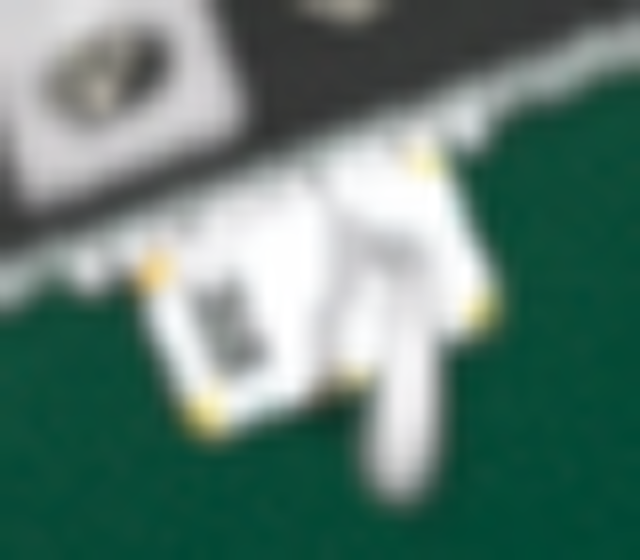

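```bash
python3 - <<'E'
from h import *
t=snap('top');s=snap('scene')
f=lambda x,y:onz(t,260+x/16,220+y/16,.047)
for p in [(155,268),(205,412),(480,308),(425,155),(316,286),(230,330),(405,250)]: print(p,f(*p))
# scene dots zoom 600/70: corners (305,390) (368,352) 
g=lambda x,y:onz(s,215+x*70/600,190+y*70/600,.047)
for p in [(305,390),(368,352),(316,365)]: print(p,g(*p))
E
```

```text
(155, 268) [0.56061816 0.07889046 0.047     ]
(205, 412) [0.53964606 0.07190277 0.047     ]
(480, 308) [0.55413631 0.03174716 0.047     ]
(425, 155) [0.57645853 0.03941513 0.047     ]
(316, 286) [0.55767057 0.05553375 0.047     ]
(230, 330) [0.55147179 0.06811452 0.047     ]
(405, 250) [0.56270674 0.04252445 0.047     ]
(305, 390) [0.55436525 0.03419358 0.047     ]
(368, 352) [0.57370885 0.04083276 0.047     ]
(316, 365) [0.56079653 0.04173676 0.047     ]
```

Call:
arm_command(plan=[0.85, -2.7, 0, 0, 0, 0, 0.5, 0.85, -2.7, 0, 0, 0, 0, 0.5, 0.85, -2.7, 0, 0, 0, 0, 0.5, 0, 0, 0, 0, 0, -6.5, 0.5, 0, 0, 0, 0, 0, -6.5, 0.5, 0, 0, 0, 0, 0, 0, 0.5, 0, 0, 0, 0, 0, 0, 0.5])

```text
time: 10.18
tool_pos: [0.5465, 0.0438, 0.1434]
ee_rot: [-3.142, -0.002, 3.051]
wrist_force: [0.0, -0.3, 0.9]
width: 0.047
```

```bash
python3 - <<'E'
from h import *
s=snap('scene');t=snap('top','top9.png')
b=s['pixels'][130:250,190:310,::-1]
cv2.imwrite('pics/z9.png',cv2.resize(b,(600,600),interpolation=cv2.INTER_CUBIC))
p=robot.get_obs()['tool_pos'];print(p)
print((proj(s,p+[0,0,.0227])-[190,130])*5)
E
```

```text
[0.54684915 0.0437626  0.14411339]
[268.49714866 254.90845158]
```

View pics/z9.png

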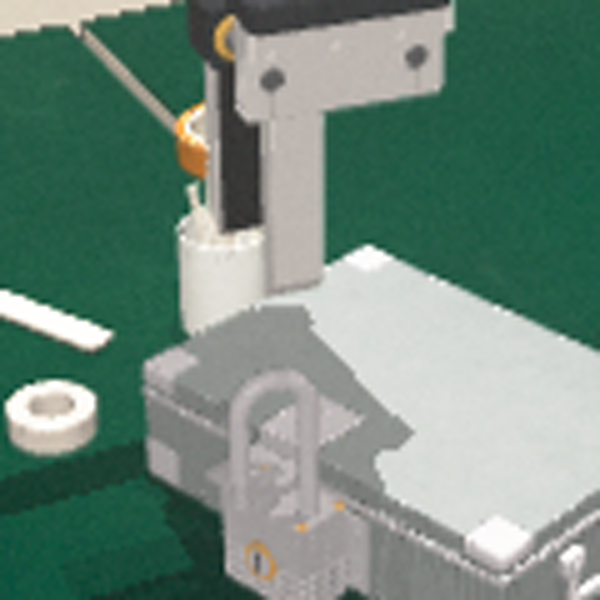

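Call:
arm_command(plan=[-0.15, 0, 2, 0, 0, 0, 0.5, 0, 0, 2, 0, 0, 0, 0.5, 0, 0, 1.5, 0, 0, 0, 0.5, 0, 0, 0.8, 0, 0, 0, 0.5, 0, 0, 0.3, 0, 0, 0, 0.5, 0, 0, 0, 0, 0, 0, 0.5])

```text
time: 11.02
tool_pos: [0.5489, 0.0435, 0.0793]
ee_rot: [3.141, 0.001, 3.053]
wrist_force: [0.3, 0.2, -0.1]
width: 0.0469
```

```bash
python3 - <<'E'
from h import *
s=snap('scene')
b=s['pixels'][150:250,200:300,::-1]
cv2.imwrite('pics/z10.png',cv2.resize(b,(600,600),interpolation=cv2.INTER_CUBIC))
E
```

```text
(no output)
```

View pics/z10.png

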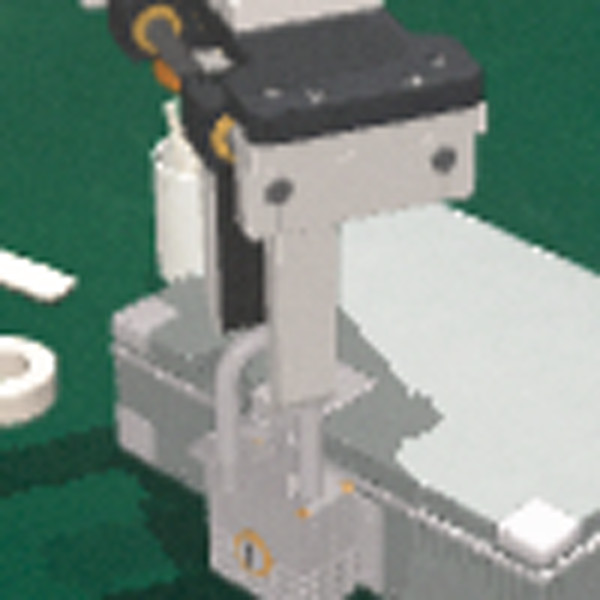

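Call:
arm_command(plan=[0, 0, 0, 0, 0, 0, 1, 0, 0, 0, 0, 0, 0, 1, 0, 0, 0, 0, 0, 0, 1, 0, 0, 0, 0, 0, 0, 1, 0, 0, 0, 0, 0, 0, 1])

```text
time: 11.7
tool_pos: [0.5486, 0.0454, 0.0789]
ee_rot: [3.138, -0.0, 3.053]
wrist_force: [-0.1, 5.4, 0.8]
width: 0.0071
```

```bash
python3 - <<'E'
from h import *
s=snap('scene')
b=s['pixels'][150:250,200:300,::-1]
cv2.imwrite('pics/z11.png',cv2.resize(b,(600,600),interpolation=cv2.INTER_CUBIC))
o=robot.get_obs();print(o['wrist_force'],o['wrist_torque'],o['tool_pos'])
E
```

```text
[0.22356273 5.37253274 0.07693124] [ 1.07957573 -0.03174894  0.09228882] [0.54863242 0.04534041 0.07895903]
```

View pics/z11.png

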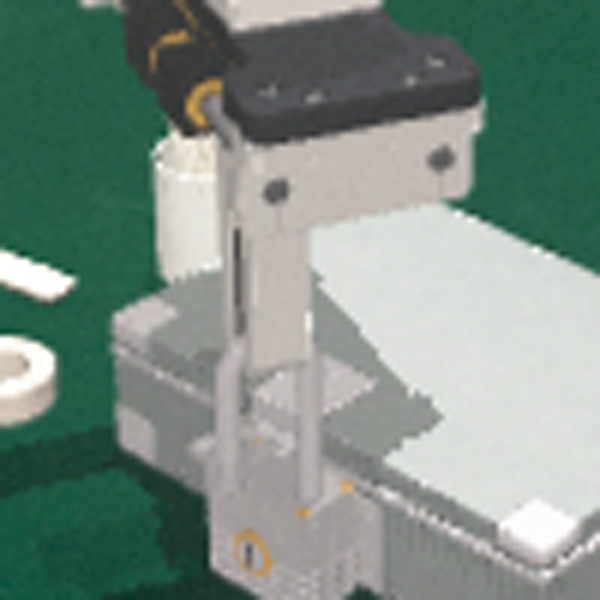

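Call:
arm_command(plan=[0, 0.15, 0, 0, 0, 0, 1, -0.014, 0.195, 0, 0, 0, 8, 1, -0.014, 0.195, 0, 0, 0, 8, 1, 0, 0, 0, 0, 0, 0, 1])

```text
time: 12.25
tool_pos: [0.5495, 0.0493, 0.0789]
ee_rot: [3.141, -0.001, 2.775]
wrist_force: [-1.3, 3.3, 1.0]
width: 0.0074
```

```bash
python3 - <<'E'
from h import *
o=robot.get_obs();print(o['wrist_force'],o['wrist_torque'],o['tool_pos'],o['ee_rot'])
E
```

```text
[-1.3160224   3.29634567  0.96459936] [0.71908177 0.16954204 0.04026112] [0.54946739 0.04925654 0.07893117] [ 3.14115871e+00 -5.29583381e-04  2.77540215e+00]
```

Call:
arm_command(plan=[0.04, 0.1, 0, 0, 0, 0, 1, -0.014, 0.195, 0, 0, 0, 8, 1, -0.014, 0.195, 0, 0, 0, 8, 1, 0, 0, 0, 0, 0, 0, 1])

```text
time: 12.75
tool_pos: [0.5514, 0.0528, 0.0789]
ee_rot: [-3.141, 0.0, 2.497]
wrist_force: [-1.9, 1.9, 2.0]
width: 0.0071
```

Call:
arm_command(plan=[-0.014, 0.195, 0, 0, 0, 8, 1, -0.014, 0.195, 0, 0, 0, 8, 1, 0, 0, 0, 0, 0, 0, 1])

```text
time: 13.12
tool_pos: [0.5541, 0.0557, 0.0789]
ee_rot: [-3.141, 0.0, 2.219]
wrist_force: [-1.1, 1.8, 2.1]
width: 0.0072
```

```bash
python3 - <<'E'
from h import *
s=snap('scene')
b=s['pixels'][170:250,210:290,::-1]
cv2.imwrite('pics/z12.png',cv2.resize(b,(600,600),interpolation=cv2.INTER_CUBIC))
o=robot.get_obs();print(o['wrist_force'],o['wrist_torque'],o['tool_pos'],o['ee_rot'])
y=o['ee_rot'][2]; print(o['tool_pos'][:2]-.014*np.array([np.cos(y),np.sin(y)]))
E
```

```text
[-1.6839118   1.12756805  0.86436909] [0.17791998 0.26522983 0.0011659 ] [0.55414097 0.0556508  0.07892794] [-3.14104421e+00  2.41835705e-04  2.21896850e+00]
[0.56259319 0.04449016]
```

View pics/z12.png

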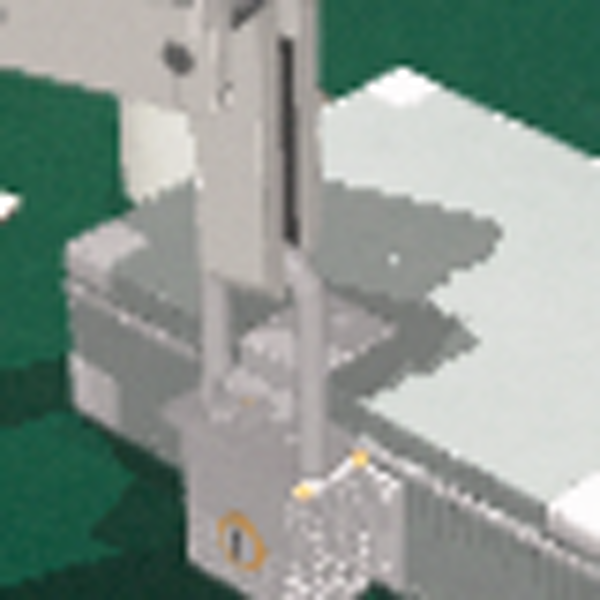

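Call:
arm_command(plan=[-0.017, 0.219, 0, 0, 0, 9, 1, 0, 0, 0.2, 0, 0, 0, 1, 0, 0, 0.2, 0, 0, 0, 1, 0, 0, 0.2, 0, 0, 0, 1, 0, 0, 0, 0, 0, 0, 1])

```text
time: 13.8
tool_pos: [0.5561, 0.0569, 0.0726]
ee_rot: [-3.141, 0.0, 2.059]
wrist_force: [-0.5, 1.0, 1.8]
width: 0.0071
```

Call:
arm_command(plan=[0, 0, 0.2, 0, 0, 0, 1, 0, 0, 0.2, 0, 0, 0, 1])

```text
time: 14.05
tool_pos: [0.5561, 0.057, 0.0689]
ee_rot: [-3.141, 0.0, 2.058]
wrist_force: [-2.4, -0.7, 2.8]
width: 0.0072
```

Call:
arm_command(plan=[0, 0, 0.1, 0, 0, 0, 1])

```text
time: 14.18
tool_pos: [0.5561, 0.057, 0.0678]
ee_rot: [-3.141, 0.0, 2.058]
wrist_force: [-2.6, 0.2, 3.2]
width: 0.0071
```

Call:
arm_command(plan=[0, 0, 0.1, 0, 0, 0, 1])

```text
time: 14.3
tool_pos: [0.5561, 0.057, 0.0669]
ee_rot: [-3.141, 0.0, 2.058]
wrist_force: [-1.8, -0.9, 1.8]
width: 0.0074
```

Call:
arm_command(plan=[0, 0, 0.07, 0, 0, 0, 1])

```text
time: 14.42
tool_pos: [0.5561, 0.057, 0.0662]
ee_rot: [-3.141, 0.0, 2.058]
wrist_force: [-2.2, -0.3, 3.7]
width: 0.0072
```

Call:
arm_command(plan=[0, 0, 0.07, 0, 0, 0, 1])

```text
time: 14.55
tool_pos: [0.5561, 0.057, 0.0655]
ee_rot: [-3.141, 0.0, 2.058]
wrist_force: [-2.8, -0.7, 3.8]
width: 0.0068
```

Call:
arm_command(plan=[0, 0, 0.07, 0, 0, 0, 1])

```text
time: 14.68
tool_pos: [0.5561, 0.057, 0.0648]
ee_rot: [-3.141, 0.0, 2.058]
wrist_force: [-3.0, -1.8, 3.8]
width: 0.0071
```

Call:
arm_command(plan=[0, 0, 0.07, 0, 0, 0, 1])

```text
time: 14.8
tool_pos: [0.5561, 0.0571, 0.0641]
ee_rot: [-3.141, 0.0, 2.058]
wrist_force: [-2.5, -1.6, 3.8]
width: 0.0069
```

Call:
arm_command(plan=[0, 0, 0.07, 0, 0, 0, 1])

```text
time: 14.92
tool_pos: [0.5561, 0.0571, 0.0633]
ee_rot: [-3.141, 0.0, 2.058]
wrist_force: [-2.6, -1.6, 3.4]
width: 0.0072
```

Call:
arm_command(plan=[0, 0, 0.07, 0, 0, 0, 1])

```text
time: 15.05
tool_pos: [0.5561, 0.057, 0.0626]
ee_rot: [-3.141, 0.0, 2.058]
wrist_force: [-2.9, -2.4, 3.5]
width: 0.0073
```

Call:
arm_command(plan=[0, 0, 0.07, 0, 0, 0, 1])

```text
time: 15.18
tool_pos: [0.5561, 0.0571, 0.0619]
ee_rot: [-3.141, 0.0, 2.058]
wrist_force: [-2.6, -1.8, 4.0]
width: 0.0073
```

Call:
arm_command(plan=[0, 0, 0.07, 0, 0, 0, 1])

```text
time: 15.3
tool_pos: [0.5561, 0.0571, 0.0614]
ee_rot: [-3.142, 0.0, 2.058]
wrist_force: [-4.4, -2.7, 5.8]
width: 0.0073
```

Call:
arm_command(plan=[0, 0, 0.05, 0, 0, 0, 1])

```text
time: 15.42
tool_pos: [0.5562, 0.0571, 0.0612]
ee_rot: [3.142, 0.0, 2.058]
wrist_force: [-3.2, -1.5, 6.3]
width: 0.0073
```

Call:
arm_command(plan=[0, 0.049, 0, 0, 0, 2, 1])

```text
time: 15.55
tool_pos: [0.5566, 0.0573, 0.0611]
ee_rot: [3.141, 0.0, 2.022]
wrist_force: [-2.7, -2.4, 5.3]
width: 0.0073
```

Call:
arm_command(plan=[0, 0.049, 0, 0, 0, 2, 1])

```text
time: 15.68
tool_pos: [0.5571, 0.0575, 0.0608]
ee_rot: [3.142, 0.0, 1.986]
wrist_force: [-2.9, -3.3, 3.1]
width: 0.0071
```

Call:
arm_command(plan=[0, 0.049, 0, 0, 0, 2, 1])

```text
time: 15.8
tool_pos: [0.5575, 0.0578, 0.0607]
ee_rot: [-3.142, 0.0, 1.951]
wrist_force: [-2.5, -2.4, 4.7]
width: 0.0075
```

Call:
arm_command(plan=[0, 0, 0.06, 0, 0, 0, 1])

```text
time: 15.92
tool_pos: [0.5575, 0.0577, 0.0602]
ee_rot: [-3.142, 0.0, 1.953]
wrist_force: [-3.6, -2.0, 5.4]
width: 0.0071
```

Call:
arm_command(plan=[0, 0, 0.06, 0, 0, 0, 1])

```text
time: 16.05
tool_pos: [0.5575, 0.0578, 0.0596]
ee_rot: [-3.142, 0.0, 1.953]
wrist_force: [-3.4, -2.5, 5.6]
width: 0.0072
```

Call:
arm_command(plan=[0, 0, 0.06, 0, 0, 0, 1])

```text
time: 16.18
tool_pos: [0.5575, 0.0577, 0.0591]
ee_rot: [3.142, 0.0, 1.953]
wrist_force: [-3.3, -2.9, 4.9]
width: 0.0071
```

Call:
arm_command(plan=[0, 0, 0.06, 0, 0, 0, 1])

```text
time: 16.3
tool_pos: [0.5575, 0.0577, 0.0585]
ee_rot: [3.141, 0.0, 1.953]
wrist_force: [-3.2, -2.9, 5.8]
width: 0.0069
```

Call:
arm_command(plan=[0, 0, 0.06, 0, 0, 0, 1])

```text
time: 16.42
tool_pos: [0.5575, 0.0577, 0.058]
ee_rot: [3.141, 0.0, 1.953]
wrist_force: [-3.9, -2.8, 5.5]
width: 0.0072
```

```bash
python3 - <<'E'
from h import *
s=snap('scene')
b=s['pixels'][170:250,210:290,::-1]
cv2.imwrite('pics/z13.png',cv2.resize(b,(600,600),interpolation=cv2.INTER_CUBIC))
o=robot.get_obs();print(o['wrist_force'],o['wrist_torque'],o['tool_pos'],o['ee_rot'])
E
```

```text
[-2.36360331 -3.39073959  4.82996636] [-0.62832274  0.69754425 -0.07160941] [0.55747622 0.05775443 0.05786658] [3.14154476e+00 1.82188104e-04 1.95324463e+00]
```

View pics/z13.png

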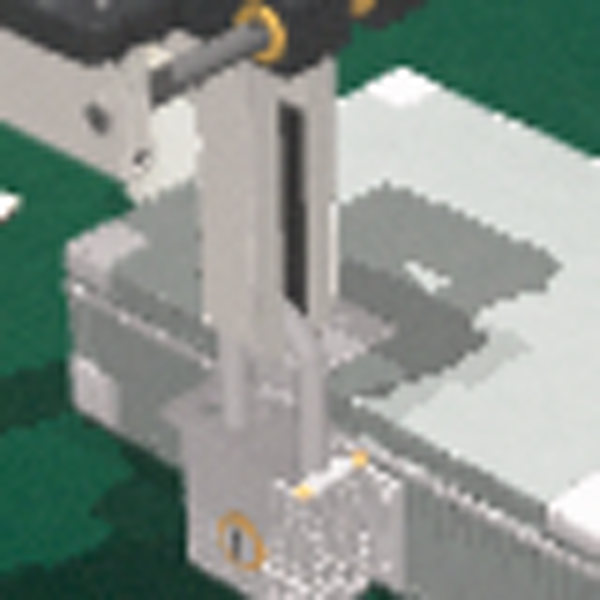

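Call:
arm_command(plan=[-0.03, -0.06, 0.06, 0, 0, 0, 1])

```text
time: 16.6
tool_pos: [0.5575, 0.0577, 0.0575]
ee_rot: [3.14, -0.0, 1.953]
wrist_force: [-3.0, -1.5, 5.3]
width: 0.0071
```

Call:
arm_command(plan=[0, 0, 0.06, 0, 0, 0, 1, 0, 0, 0.06, 0, 0, 0, 1])

```text
time: 16.85
tool_pos: [0.5575, 0.0577, 0.0563]
ee_rot: [3.14, -0.0, 1.953]
wrist_force: [-2.8, -1.6, 4.8]
width: 0.0071
```

Call:
arm_command(plan=[0, 0, 0.06, 0, 0, 0, 1, 0, 0, 0.06, 0, 0, 0, 1])

```text
time: 17.1
tool_pos: [0.5575, 0.0577, 0.055]
ee_rot: [3.14, -0.0, 1.953]
wrist_force: [-2.1, -0.5, 5.5]
width: 0.0073
```

Call:
arm_command(plan=[0, 0, 0.06, 0, 0, 0, 1])

```text
time: 17.23
tool_pos: [0.5575, 0.0577, 0.0543]
ee_rot: [3.14, -0.0, 1.953]
wrist_force: [-2.5, 0.1, 5.2]
width: 0.007
```

Call:
arm_command(plan=[0, 0, 0.06, 0, 0, 0, 1])

```text
time: 17.35
tool_pos: [0.5575, 0.0577, 0.0538]
ee_rot: [3.14, -0.0, 1.953]
wrist_force: [-1.3, 0.1, 4.7]
width: 0.007
```

Call:
arm_command(plan=[0, 0, 0.06, 0, 0, 0, 1])

```text
time: 17.48
tool_pos: [0.5575, 0.0577, 0.0534]
ee_rot: [3.14, -0.0, 1.953]
wrist_force: [-2.0, -0.1, 6.5]
width: 0.0073
```

Call:
arm_command(plan=[0, 0, 0.06, 0, 0, 0, 1])

```text
time: 17.6
tool_pos: [0.5575, 0.0577, 0.0531]
ee_rot: [3.14, -0.0, 1.953]
wrist_force: [-2.3, -1.2, 8.2]
width: 0.0071
```

Call:
arm_command(plan=[0, 0, 0.06, 0, 0, 0, 1])

```text
time: 17.73
tool_pos: [0.5575, 0.0577, 0.0529]
ee_rot: [3.14, 0.0, 1.953]
wrist_force: [-3.0, -0.1, 9.6]
width: 0.0068
```

Call:
arm_command(plan=[0, 0, 0.06, 0, 0, 0, 1])

```text
time: 17.85
tool_pos: [0.5576, 0.0577, 0.0527]
ee_rot: [3.14, 0.0, 1.953]
wrist_force: [-3.7, -1.1, 11.2]
width: 0.0074
```

Call:
arm_command(plan=[0, 0, 0.06, 0, 0, 0, 1])

```text
time: 17.98
tool_pos: [0.5576, 0.0577, 0.0524]
ee_rot: [3.14, 0.0, 1.953]
wrist_force: [-4.1, -0.7, 11.2]
width: 0.0069
```

Call:
arm_command(plan=[0, 0, 0.05, 0, 0, 0, 1])

```text
time: 18.1
tool_pos: [0.5577, 0.0577, 0.0522]
ee_rot: [3.139, 0.0, 1.953]
wrist_force: [-5.0, -0.9, 12.5]
width: 0.0074
```

Call:
arm_command(plan=[0, 0, 0.05, 0, 0, 0, 1])

```text
time: 18.23
tool_pos: [0.5576, 0.0577, 0.052]
ee_rot: [3.139, 0.0, 1.953]
wrist_force: [-4.3, -1.1, 13.9]
width: 0.0072
```

Call:
arm_command(plan=[0, 0, 0.05, 0, 0, 0, 1])

```text
time: 18.35
tool_pos: [0.5577, 0.0577, 0.0517]
ee_rot: [3.139, 0.0, 1.953]
wrist_force: [-5.7, 0.2, 13.2]
width: 0.0072
```

Call:
arm_command(plan=[0, 0, 0.05, 0, 0, 0, 1])

```text
time: 18.48
tool_pos: [0.5576, 0.0577, 0.0501]
ee_rot: [3.14, 0.0, 1.953]
wrist_force: [-2.6, -0.5, 5.2]
width: 0.0075
```

Call:
arm_command(plan=[0, 0, 0.05, 0, 0, 0, 1])

```text
time: 18.6
tool_pos: [0.5575, 0.0577, 0.0485]
ee_rot: [3.14, -0.0, 1.953]
wrist_force: [-0.1, -0.4, 4.5]
width: 0.0071
```

Call:
arm_command(plan=[0, 0, 0.05, 0, 0, 0, 1])

```text
time: 18.73
tool_pos: [0.5575, 0.0577, 0.0477]
ee_rot: [3.14, -0.0, 1.953]
wrist_force: [-1.2, -0.6, 5.6]
width: 0.007
```

Call:
arm_command(plan=[0, 0, 0.05, 0, 0, 0, 1])

```text
time: 18.85
tool_pos: [0.5575, 0.0577, 0.0473]
ee_rot: [3.14, -0.0, 1.953]
wrist_force: [-2.2, -0.2, 8.7]
width: 0.0072
```

Call:
arm_command(plan=[0, 0, 0.05, 0, 0, 0, 1])

```text
time: 18.98
tool_pos: [0.5575, 0.0577, 0.0472]
ee_rot: [3.14, -0.0, 1.953]
wrist_force: [-2.4, 0.3, 8.3]
width: 0.0072
```

Call:
arm_command(plan=[0, 0, 0.05, 0, 0, 0, 1])

```text
time: 19.1
tool_pos: [0.5576, 0.0577, 0.0472]
ee_rot: [3.14, -0.0, 1.953]
wrist_force: [-2.9, -0.2, 10.0]
width: 0.0069
```

Call:
arm_command(plan=[0, 0, 0.05, 0, 0, 0, 1])

```text
time: 19.23
tool_pos: [0.5576, 0.0577, 0.0472]
ee_rot: [3.14, 0.0, 1.953]
wrist_force: [-3.7, -0.0, 12.4]
width: 0.0074
```

Call:
arm_command(plan=[0, 0, 0.05, 0, 0, 0, 1])

```text
time: 19.35
tool_pos: [0.5576, 0.0576, 0.0471]
ee_rot: [3.14, 0.0, 1.953]
wrist_force: [-5.0, -1.1, 13.5]
width: 0.0074
```

Call:
arm_command(plan=[0, 0, -0.15, 0, 0, 0, 1, 0, 0, -0.1, 0, 0, 0, 1])

```text
time: 19.6
tool_pos: [0.5575, 0.0577, 0.0477]
ee_rot: [3.14, -0.0, 1.953]
wrist_force: [-1.0, 0.5, 4.1]
width: 0.0069
```

Call:
arm_command(plan=[0, 0, -0.1, 0, 0, 0, 1, 0, 0, -0.05, 0, 0, 0, 1])

```text
time: 19.85
tool_pos: [0.5573, 0.0576, 0.0484]
ee_rot: [3.141, -0.0, 1.953]
wrist_force: [1.8, 0.6, 0.7]
width: 0.0068
```

Call:
arm_command(plan=[0, 0, -0.1, 0, 0, 0, 1])

```text
time: 19.98
tool_pos: [0.5572, 0.0577, 0.0488]
ee_rot: [3.141, -0.001, 1.953]
wrist_force: [5.3, 0.8, -5.0]
width: 0.0072
```

Call:
arm_command(plan=[0, 0, 0.1, 0, 0, 0, 1, 0, 0, 0, 0, 0, 0, 0.6, 0, 0, 0, 0, 0, 0, 0.6, 0, 0, 0, 0, 0, 0, 0.6, 0, 0, 0, 0, 0, 0, 0.6])

```text
time: 20.6
tool_pos: [0.5568, 0.0573, 0.0491]
ee_rot: [-3.141, -0.0, 1.953]
wrist_force: [0.1, -0.6, 0.4]
width: 0.0373
```

Call:
arm_command(plan=[0, 0, -1, 0, 0, 0, 0.6, 0, 0, -2, 0, 0, 0, 0.6, 0, 0, -4, 0, 0, 0, 0.6, 0, 0, -4, 0, 0, 0, 0.6, 0, 0, -2, 0, 0, 0, 0.6, 0, 0, 0, 0, 0, 0, 0.6])

```text
time: 21.35
tool_pos: [0.5584, 0.0573, 0.1822]
ee_rot: [3.136, 0.002, 1.953]
wrist_force: [0.3, -0.3, -0.3]
width: 0.0375
```

Call:
arm_command(plan=[3, -4, 0, 0, 0, 0, 0.6, 3, -4, 0, 0, 0, 0, 0.6, 3, -4, 0, 0, 0, 0, 0.6, 3, -4, 0, 0, 0, 0, 0.6, 0, 0, 0, 0, 0, 0, 0.6])

```text
time: 21.98
tool_pos: [0.3612, 0.1095, 0.1782]
ee_rot: [-3.141, -0.0, 1.955]
wrist_force: [0.6, 0.5, -0.1]
width: 0.0377
```

```bash
python3 - <<'E'
from h import *
s=snap('scene');t=snap('top')
b=s['pixels'][140:280,180:380,::-1];a=t['pixels'][140:280,170:370,::-1]
cv2.imwrite('pics/z14.png',cv2.resize(np.vstack([b,a]),(800,560*2)[:2],interpolation=cv2.INTER_CUBIC)[:, :])
im=cv2.resize(np.hstack([b,a]),(800,280),interpolation=cv2.INTER_CUBIC)
c=cv2.resize(s['pixels'][190:250,215:275,::-1],(320,320),interpolation=cv2.INTER_CUBIC)
out=np.zeros((600,800,3),np.uint8); out[:280]=im; out[280:,:320]=c
cv2.imwrite('pics/z15.png',out)
# crown check
for z in (.112,.082): print(z,(proj(s,(.5575,.0577,z+.004))-[215,190])*320/60+[0,280])
o=robot.get_obs();print(o['time'],o['wrist_force'],o['tool_pos'])
E
```

```text
0.112 [166.65679796 330.91622601]
0.082 [168.18233688 400.3788065 ]
22.075 [-0.11532822  0.41479494  0.20588536] [0.36374544 0.10892671 0.17850957]
```

View pics/z15.png

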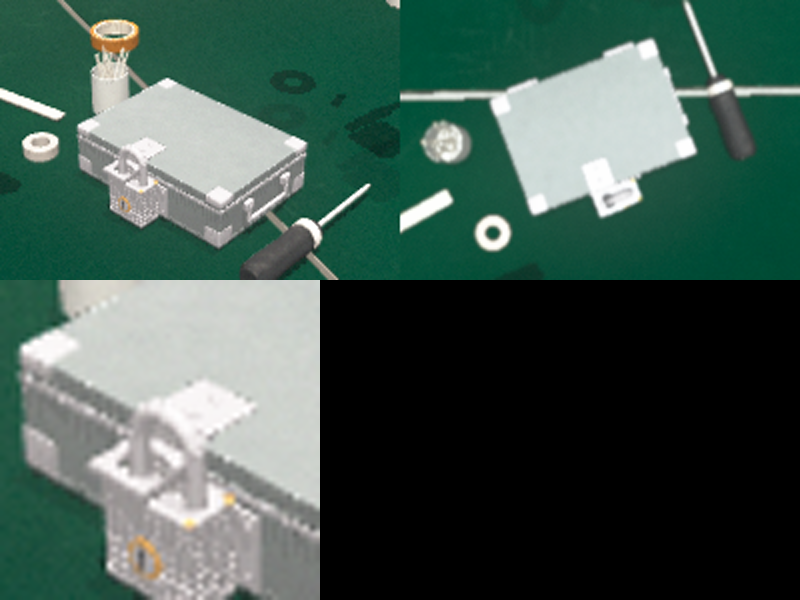

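The picture shows the lid shut flat. The bow's top is at about (168, 403) in the zoom, against a predicted (168, 400) for locked and 331 for raised. The toe leg goes through the tab, and the jar, ring gauge and driver look unmoved.

```bash
python3 -c "
from h import *
print(close_job())"
```

```text
the job is handed in; nothing more can be done
None
```

The case is locked, and I handed the job in at about 22 s of the 64 s allowed.

- **Lid:** I pressed it shut with the closed fingertips, with at most about 13 N at the wrist when it stopped. The camera showed it flat on the rim.
- **Shackle:** I gripped the crown and swung the toe over the eye. It landed lightly on the core at about 17.5 mm, and I turned it back about 6° until it dropped in. The pawl gave way at about 14 N, a little over the 10 N stated, and the shackle came to rest gently on the stop at about 31.7 mm with 13.5 N.
- **Last checks:** A 5 N upward pull did not lift the shackle. After release the scene camera showed the bow still down, within 1 px of the locked height and the toe through the tab. The jar, driver and ring gauge look where they were, by eye only.
- **One disagreement:** The fingertips sat about 23 mm above the reported TCP height, not 8 mm below it as stated. The camera and the contact with the closed lid both showed this, so I set heights from them. I did not find the cause.

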